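Put the flat grater away in the empty tray

TASK

Sweep the flat grater across the chopping board and over its edge into the empty tray, sliding it along and not lifting it up. It must end lying flat on the tray's floor, rough side up, long way along the tray and wholly inside it. Leave the wooden spoon and spatula in the other tray, and everything else on the shelf, as they are.

Things in the scene. Friction and masses are not known exactly. Their poses are not given: they have to be found in the camera images.
- grater: Flat kitchen grater, a pale wooden frame round a pierced steel sheet, 200 x 100 x 14 mm, about 0.3 kg, too wide for a gripper. It lies loose on the chopping board, rough side up, and slides when pushed. Origin: centre of its underside; x along its 200 mm length, y across its 100 mm width, z up out of the rough side. Either end may point either way.
- board: Wooden chopping board that stays put, 320 x 260 mm, 28 mm thick (top at z = 0.028). Origin: centre of its underside; x along its 320 mm length, roughly away from the robot, y along its 260 mm width. A tray stands against each of its two 320 mm sides.
- tray_empty: The empty one of two equal open bamboo trays, left or right of the board; it stays put. Outside 236 x 138 x 25 mm high, walls 5 mm, floor 6 mm thick, inside 226 x 128 mm. Origin: centre of its underside; x along its length (parallel to the board's x), y across. It stands 2 mm from the board's side, its rim 3 mm below the board's top, so what is pushed over the edge drops in.
- tray_full: The other tray, same size and axes, on the board's other side; a wooden spoon and a wooden spatula lie in it. It stays put.
- spoon: Wooden spoon, about 180 mm long, up to 12 mm thick, lying loose in the full tray. Origin near its middle, on its underside; x along it.
- spatula: Dark wooden spatula, about 190 mm long, up to 10 mm thick, lying loose in the full tray. Origin near its middle, on its underside; x along it.
- cup: Stainless steel cup, 76 mm across, 85 mm high, standing loose to the left. Origin: centre of its underside.
- dish: Blue ceramic dish, 170 mm across, 45 mm high, standing loose to the right. Origin: centre of its underside.
- coffee_pot: Small copper coffee pot, body 72 mm across and 75 mm high, with a 120 mm sloping handle along its x, up to 100 mm high; loose, far right. Origin: centre of the body's underside.
- spoon_rest: Dark wooden spoon rest, 184 mm long, 18 mm high, loose, to the left. Origin: on its underside, near its middle; x along it.
Mind the look-alikes: they are no part of the job. What is shaped like the grater but orange or turquoise is not meant.

How it is judged:
At the end, for the whole second after the job is handed in: The grater lies at rest, rough side up and flat (within 0.06 rad) on the floor of the empty tray (underside within 4 mm of it), its length along the tray's (within 0.2 rad), its middle within 20 mm of the tray's middle each way, so wholly between the walls (x of grater in the frame of tray_empty between -0.02 and 0.02 m and y of grater in the frame of tray_empty between -0.02 and 0.02 m and z of grater in the frame of tray_empty between 0.003 and 0.01 m and angle between grater's own z axis and vertical below 0.06 rad and angle between the x axis of grater and the x axis of tray_empty, either way round below 0.2 rad and linear speed of grater below 0.01 m/s); the robot touches nothing.
It fails at once if the grater is lifted more than about 60 mm above the board (height (world z) of grater above 0.09 m).
It fails at once if the spoon or the spatula in the full tray is shifted by more than 25 mm (distance of any of spoon, spatula from where it was at the start of the episode above 0.025 m).
It fails at once if the cup, dish, coffee pot or spoon rest is shifted by more than 25 mm (distance of any of cup, dish, coffee_pot, spoon_rest from where it was at the start of the episode above 0.025 m).
It also fails if it takes over 51 s, if anything falls off the work surface, if the arm or the gripper's body presses on something with over 40 N, if the wrist force passes 120 N, or if a joint passes its speed limit or range.

ROBOT

A 7-joint arm with a two-finger parallel gripper is mounted at the origin on the work surface. World frame = base frame: x ahead of the robot, y to its left, z up, the work surface at z = 0. Lengths are in m, angles in rad, forces in N, time in s.
With the tool pointing down it reaches from about 0.425 to 0.875 m from the base axis. Payload 4.7 kg.
Tool frame: the origin (TCP) lies midway between the tips of the shut fingers; the grasp point (between the pads) lies 19 mm behind it (ctrl.grip_point_offset is the distance from the TCP to the grasp point, in m); z points along the fingers, y is the line along which they close (so a half turn about z gives the same grasp; the last joint's range is limited). The gripper opens to 87 mm and grips with 3 to 60 N. Pads are 19 mm wide; open, the fingers measure 117 mm over their backs; the gripper's body (75 mm by 190 mm) begins 51 mm behind the grasp point.
Start: joints at [1.314, 0.321, -0.07, 1.45, 0.023, 1.371, -0.057], TCP at [0.174, -0.626, 0.223] pointing down, gripper open.
Joint ranges: [-2.86, 2.86], [-0.3, 2.09], [-1.38, 1.24], [0.06, 2.45], [-1.56, 4.7], [0.09, 2.05], [-2.69, 2.69]. Speed limits (rad/s): [2.57, 2.57, 3.14, 3.14, 3.14, 3.14, 3.14].

INTERFACE

Orientations are given as a rotation vector (axis times angle).
In Python, from bench import ctrl gives the robot as it stands.
- The arm moves only by the tool move_arm, never from a script. Its argument "increments" is text: rows parted by semicolons, each of 7 numbers parted by spaces: the shift along the world's x, y, z in mm, then the turn, a rotation vector about the world's x, y, z in degrees, then the closure in counts, from 0 (fully open) to 255 (shut). A call has exactly 8 rows; each row shifts and turns the commanded pose from where the row before left it; what a row does not reach is not made up. A row lasts 1/12 s, in which the tool goes at most 41.7 mm and 7.16 degrees, less where a joint would pass 70% of its speed; a pose out of reach is approached as far as the arm can. A call with a gripper value outside its range is refused whole. The fingers move at their own pace and stop on an object; "grip_force" is the grip in N (left out, the last holds). Time passes only in rows, so rows that do not move let the fingers close, or fill a call up. It gives the time, the measured TCP pose, the force, the opening and the grip force at its end, in the units of the state.
- ctrl.get_state(): the state, without advancing time (a new reading comes with each control period).
- ctrl.get_image(name): name is "scene" or "top" or "wrist"; returns a dict with "frame" (480x640x3 uint8, red, green, blue), "depth" (480x640 float32, m along the optical axis (not along the pixel's ray), 0 where there is no reading), "fx", "fy", "cx", "cy" (pixels), "position" and "orientation" of the camera in the world. Camera axes: x right, y down, z forward; pixel columns grow to the right and rows downward; lengths in m; the calibration is good to about 2 mm. A picture is of the moment at which its call begins.
- ctrl.close_job(): hands the job in; it is judged then, once.
Trained networks look in a picture, given as the dict that the camera call returned (one of the last four; its "shot" number tells which), for a name from the list of things; names that differ only in an ending like _2 or _b are one class to them, and where a whole thing is asked for, a point or a joint stands for the part that bears it (a point fixed in the world has none). Each returns a list of dicts, best first, with "score" (0 to 1); they miss things now and then, are a little off and sometimes report something else, mostly with a low value. They report only what shows in the picture. A call takes as long as a camera call. They do not tell look-alikes from the thing itself.
- ctrl.find_in(target, picture): "centre" ([x, y, z] in m, in world coordinates, good to about 4 mm: the middle of the surface that is visible of it).
- ctrl.silhouettes(target, picture): "region" (480x640 bool, what is visible of it).
The state is a dict: "time": time; "joint_positions": joint angles; "qd": joint speeds; "joint_torque": joint torques, N m; "position": TCP position; "tool_rot": TCP orientation; "ft_force": force on the tool from outside, world axes, zero at the start; "torque": the same for the moment, N m; "grip_width": opening from 0.0 (shut) to 1.0 (fully open); "grip_force": force on a finger pad.
Only numpy, scipy, OpenCV 4.12 (cv2) and the standard library are available. Lean on these libraries where they do the work, as an engineer would, in place of code of your own. Each camera call takes 0.05 s, during which the arm holds its last target. There are 200 camera calls.

## Working session

There is one attempt and no reset: what is moved stays moved. The work goes in short steps, Python scripts to look and compute and a tool call to move; the robot and the scene stay as the last step left them, time stands still between calls to the robot, and variables do not carry over. Pictures are saved under pics/ and viewed, at most 10 in all, crops included, and the job is handed in when it is done.

Besides the shell and the picture viewer there is one more tool, called by a JSON object that holds its "method" and its "body". move_arm: Moves the arm, as the interface text tells. Its arguments: {"type":"object","properties":{"increments":{"type":"string"},"grip_force":{"type":"number"}},"required":["increments"]}

```bash
mkdir -p pics; cat > h.py <<'E'
import numpy as np,cv2
from scipy.spatial.transform import Rotation as R
from bench import ctrl
def rot(o):
    o=np.array(o,float)
    return o if o.shape==(3,3) else (R.from_rotvec(o).as_matrix() if o.size==3 else R.from_quat(o).as_matrix())
def cloud(p):
    v,u=np.mgrid[:480,:640];d=p['depth']
    c=np.stack([(u-p['cx'])/p['fx']*d,(v-p['cy'])/p['fy']*d,d],-1)
    return c@rot(p['orientation']).T+np.array(p['position'])
def save(p,n): cv2.imwrite('pics/'+n,p['frame'][:,:,::-1])
E
python3 - <<'E'
from h import *
for n in ['top','scene']:
    p=ctrl.get_image(n);save(p,n+'1.png');print(n,p['position'],p['orientation'])
    if n=='top':
        W=cloud(p);np.save('W.npy',W)
        for t in ['grater','board','tray_empty','tray_full','spoon','spatula','cup','dish','coffee_pot','spoon_rest']:
            for r in ctrl.silhouettes(t,p)[:3]:
                m=r['region']&(p['depth']>0);q=W[m]
                v,u=np.where(r['region'])
                if len(q): print(t,round(r['score'],2),'px',int(u.mean()),int(v.mean()),'xyz',np.median(q,0).round(3),q.min(0).round(3),q.max(0).round(3), cv2.minAreaRect((q[:,:2]*1000).astype(np.float32)))
s=ctrl.get_state();print(s['time'],s['position'],s['tool_rot'],s['ft_force'])
E
```

```text
top [ 0.38025671 -0.02560161  1.55095945] [-2.20673573  2.14541544 -0.08754574]
grater 0.97 px 324 234 xyz [ 0.516 -0.044  0.041] [ 0.414 -0.106  0.03 ] [0.62  0.017 0.053] ((517.307373046875, -43.97312927246094), (99.7306137084961, 200.32444763183594), 82.10782623291016)
grater 0.87 px 232 316 xyz [0.257 0.234 0.013] [ 0.202  0.132 -0.008] [0.313 0.336 0.024] ((256.76617431640625, 233.97914123535156), (100.46504211425781, 207.17904663085938), 3.611285924911499)
grater 0.77 px 249 148 xyz [0.792 0.204 0.013] [0.705 0.096 0.   ] [0.88  0.312 0.027] ((794.0798950195312, 204.54794311523438), (105.5325698852539, 198.1505889892578), 27.93846321105957)
board 0.83 px 322 229 xyz [ 0.535 -0.033  0.028] [ 0.369 -0.17  -0.006] [0.7   0.093 0.048] ((534.389892578125, -39.782196044921875), (263.1974792480469, 329.7936096191406), 89.33464813232422)
tray_empty 0.77 px 387 231 xyz [ 0.537 -0.243  0.007] [ 0.417 -0.318 -0.006] [ 0.659 -0.17   0.034] ((538.50439453125, -243.63803100585938), (242.65553283691406, 146.2259521484375), 0.9303752779960632)
tray_full 0.62 px 258 233 xyz [0.514 0.166 0.008] 
[... 1185 characters left out ...]
047] ((530.5661010742188, -41.652252197265625), (262.1942443847656, 321.0627746582031), 89.97247314453125)
coffee_pot 0.72 px 448 207 xyz [ 0.612 -0.411  0.073] [ 0.579 -0.566  0.001] [ 0.646 -0.382  0.104] ((606.4423217773438, -472.554931640625), (182.65489196777344, 65.8428726196289), 84.5388412475586)
spoon_rest 0.8 px 162 202 xyz [0.619 0.469 0.012] [ 0.495  0.432 -0.008] [0.674 0.53  0.026] ((591.695068359375, 458.029296875), (177.83596801757812, 92.0886001586914), 27.795583724975586)
scene [1.25299342 0.0085553  0.81465793] [-1.70553714 -1.81656189  0.74026413]
0.6 [ 0.17387693 -0.62634133  0.22259654] [3.11270275e+00 4.24105430e-01 5.89276318e-06] [-0.54644771 -0.03505765  0.3919071 ]
```

View pics/top1.png

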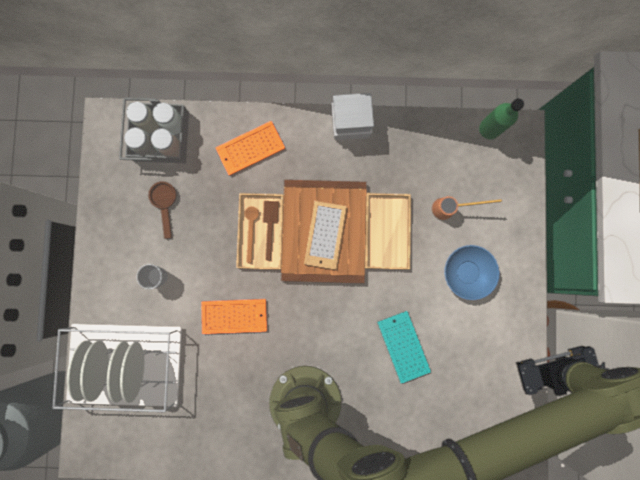

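```bash
python3 - <<'E'
from h import *
im=cv2.imread('pics/top1.png')[150:310,230:440]
cv2.imwrite('pics/crop1.png',cv2.resize(im,None,fx=3.6,fy=3.6,interpolation=cv2.INTER_CUBIC))
W=np.load('W.npy')
# rows/profile: height along y at x~0.53
for x in (.44,.53,.62):
  for lo in np.arange(-.34,.12,.006):
    m=(abs(W[...,0]-x)<.008)&(W[...,1]>lo)&(W[...,1]<lo+.006)
    print(int(lo*1000),round(float(np.median(W[m][:,2]))*1000),end=' | ')
  print()
print(R.from_rotvec(ctrl.get_state()['tool_rot']).as_matrix().round(2))
E
```

```text
-340 -1 | -334 -1 | -328 2 | -322 0 | -316 20 | -310 22 | -304 6 | -298 5 | -292 6 | -286 5 | -279 6 | -273 5 | -267 5 | -261 6 | -255 7 | -249 8 | -243 7 | -237 7 | -231 4 | -225 8 | -219 6 | -213 6 | -207 7 | -201 5 | -195 7 | -189 5 | -183 7 | -177 25 | -171 29 | -165 30 | -159 30 | -153 29 | -147 29 | -141 28 | -135 29 | -129 26 | -123 28 | -117 27 | -111 27 | -105 27 | -99 28 | -93 28 | -87 24 | -81 43 | -75 40 | -69 44 | -63 40 | -57 43 | -51 41 | -45 43 | -39 42 | -33 43 | -27 42 | -21 43 | -15 42 | -9 44 | -3 42 | 2 41 | 8 42 | 14 39 | 20 27 | 26 28 | 32 30 | 38 28 | 44 28 | 50 31 | 56 30 | 62 27 | 68 28 | 74 30 | 80 28 | 86 28 | 92 24 | 98 6 | 104 7 | 110 5 | 116 6 | 
-340 0 | -334 2 | -328 -1 | -322 0 | -316 7 | -310 22 | -304 7 | -298 5 | -292 5 | -286 7 | -279 6 | -273 8 | -267 7 | -261 6 | -255 7 | -249 6 | -243 5 | -237 4 | -231 6 | -225 5 | -219 4 | -213 6 | -207 5 | -201 5 | -195 6 | -189 6 | -183 6 | -177 25 | -171 23 | -165 29 | -159 30 | -153 29 | -147 28 | -141 28 | -135 28 | -129 26 | -123 28 | -117 28 | -111 29 | -105 27 | -99 30 | -93 43 | -87 42 | -81 40 | -75
[... 321 characters left out ...]
 22 | -304 8 | -298 6 | -292 4 | -286 7 | -279 7 | -273 7 | -267 6 | -261 5 | -255 5 | -249 4 | -243 8 | -237 8 | -231 7 | -225 6 | -219 7 | -213 6 | -207 7 | -201 7 | -195 7 | -189 5 | -183 8 | -177 24 | -171 26 | -165 28 | -159 27 | -153 26 | -147 30 | -141 30 | -135 28 | -129 29 | -123 30 | -117 26 | -111 25 | -105 28 | -99 27 | -93 26 | -87 29 | -81 28 | -75 29 | -69 28 | -63 29 | -57 33 | -51 35 | -45 28 | -39 35 | -33 36 | -27 37 | -21 39 | -15 40 | -9 30 | -3 29 | 2 28 | 8 28 | 14 30 | 20 29 | 26 25 | 32 26 | 38 28 | 44 29 | 50 30 | 56 28 | 62 29 | 68 28 | 74 29 | 80 29 | 86 29 | 92 24 | 98 6 | 104 11 | 110 12 | 116 14 | 
[[ 0.96  0.27  0.  ]
 [ 0.27 -0.96 -0.  ]
 [-0.    0.   -1.  ]]
```

View pics/crop1.png

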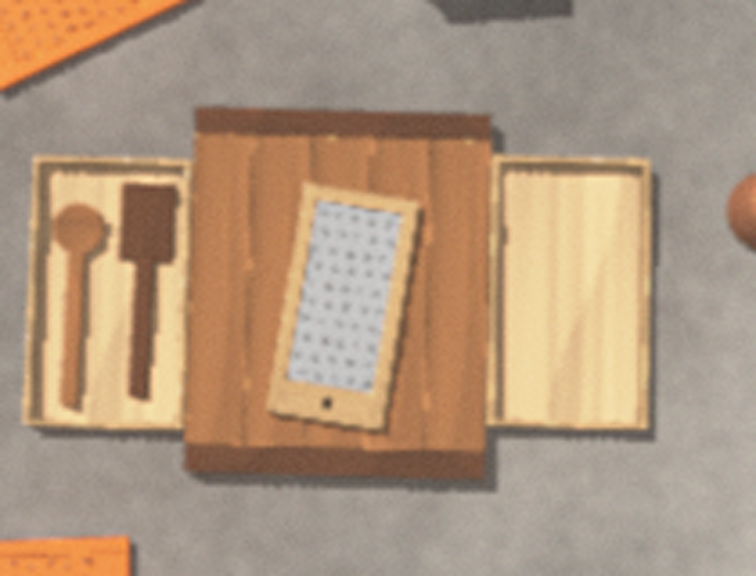

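The grater is at pixel (326,234), lying on the board: pale wood frame with a steel sheet. The look-alikes are orange at (250,148) and (234,316), and turquoise at (404,347). The empty tray is on the right at (389,232). The crop confirms the choice.

Plan: push the grater's left long side with both open fingers, with the finger line along x. This squares it up, then moves it in −y with a slight +x drift.

{"method": "move_arm", "body": {"increments": "24 32 0 0 0 4 0;24 32 0 0 0 5 0;24 32 0 0 0 5 0;24 32 0 0 0 5 0;24 32 0 0 0 5 0;24 32 0 0 0 5 0;24 32 0 0 0 5 0;24 32 0 0 0 5 0"}}

```text
time: 1.27
position: [0.3667, -0.3687, 0.223]
tool_rot: [2.789, 1.444, -0.0]
ft_force: [0.3, -0.1, -1.2]
grip_width: 0.997
grip_force: 0.0
```

{"method": "move_arm", "body": {"increments": "15 38 0 0 0 5 0;15 38 0 0 0 5 0;15 38 0 0 0 5 0;15 38 0 0 0 5 0;15 38 0 0 0 5 0;15 38 0 0 0 5 0;15 38 0 0 0 5 0;15 38 0 0 0 0 0"}}

```text
time: 1.93
position: [0.4863, -0.0645, 0.2231]
tool_rot: [2.226, 2.215, -0.0]
ft_force: [0.8, -0.1, 0.5]
grip_width: 0.998
grip_force: 0.0
```

{"method": "move_arm", "body": {"increments": "10 37 0 0 0 0 0;10 37 0 0 0 0 0;9 35 0 0 0 0 0;0 0 -40 0 0 0 0;0 0 -40 0 0 0 0;0 0 0 0 0 0 0;0 0 0 0 0 0 0;0 0 0 0 0 0 0"}}

```text
time: 2.6
position: [0.5159, 0.0424, 0.1444]
tool_rot: [2.231, 2.21, 0.002]
ft_force: [1.4, -0.1, 0.0]
grip_width: 1.001
grip_force: 0.0
```

{"method": "move_arm", "body": {"increments": "0 0 -30 0 0 1 0;0 0 -30 0 0 0 0;0 0 -25 0 0 0 0;0 0 -15 0 0 0 0;0 0 -10 0 0 0 0;0 0 0 0 0 0 0;0 0 0 0 0 0 0;0 0 0 0 0 0 0"}}

```text
time: 3.27
position: [0.5167, 0.0426, 0.0346]
tool_rot: [2.21, 2.229, 0.004]
ft_force: [0.6, -0.1, 0.5]
grip_width: 1.002
grip_force: 0.0
```

```bash
python3 - <<'E'
from h import *
p=ctrl.get_image('wrist');s=cv2.imwrite('pics/w1.png',p['frame'][:,:,::-1])
print(ctrl.get_state()['position'])
E
```

```text
[0.51654538 0.04260165 0.03448938]
```

View pics/w1.png

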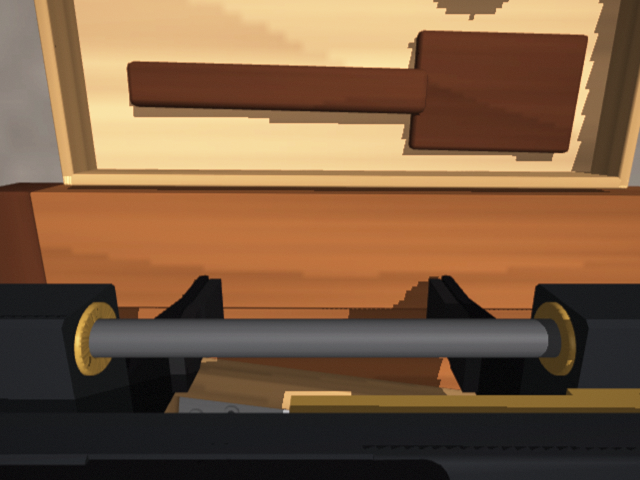

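The wrist view shows the spatula untouched in the full tray. Both fingertips (about (215,290) and (435,290)) are down on the board side, clear of the grater at the lower edge. Next is a slow push.

{"method": "move_arm", "body": {"increments": "0 -6 -1 0 0 0 0;0 -6 -1 0 0 0 0;0 -6 0 0 0 0 0;0 -5 0 0 0 0 0;0 -5 0 0 0 0 0;0 -5 0 0 0 0 0;0 -5 0 0 0 0 0;0 -5 0 0 0 0 0"}}

```text
time: 3.98
position: [0.5147, -0.0006, 0.0306]
tool_rot: [-2.211, -2.231, -0.0]
ft_force: [-0.4, 3.3, 1.9]
grip_width: 1.0
grip_force: 1.1
```

```bash
cat > g.py <<'E'
from h import *
p=ctrl.get_image('top');W=cloud(p)
for t in ['grater','tray_empty']:
    for r in ctrl.silhouettes(t,p):
        q=W[r['region']&(p['depth']>0)]
        if len(q)<50 or abs(q[:,0].mean()-.53)>.06 or q[:,1].mean()>.05: continue
        print(t,round(r['score'],2),np.median(q,0).round(3),'x',np.percentile(q[:,0],[1,99]).round(3),'y',np.percentile(q[:,1],[1,99]).round(3),'z',np.percentile(q[:,2],[5,95]).round(3),cv2.minAreaRect((q[:,:2]*1000).astype(np.float32)))
s=ctrl.get_state();print(s['time'],s['position'],s['ft_force'])
E
python3 - <<'E'
from g import *
save(p,'top2.png')
cv2.imwrite('pics/crop2.png',cv2.resize(p['frame'][150:310,230:440,::-1],None,fx=3.6,fy=3.6))
E
```

```text
grater 0.63 [ 0.54  -0.087  0.04 ] x [0.425 0.62 ] y [-0.112 -0.046] z [0.034 0.047] ((522.5701904296875, -79.157958984375), (203.6185760498047, 71.70816802978516), 2.0864200592041016)
tray_empty 0.67 [ 0.537 -0.242  0.007] x [0.421 0.652] y [-0.308 -0.172] z [0.001 0.026] ((536.9857177734375, -240.99026489257812), (236.8704071044922, 139.1187744140625), 0.19130711257457733)
4.1333 [ 0.51491493 -0.00152135  0.03044832] [-0.12329562 -0.19649357  0.35906658]
```

View pics/crop2.png

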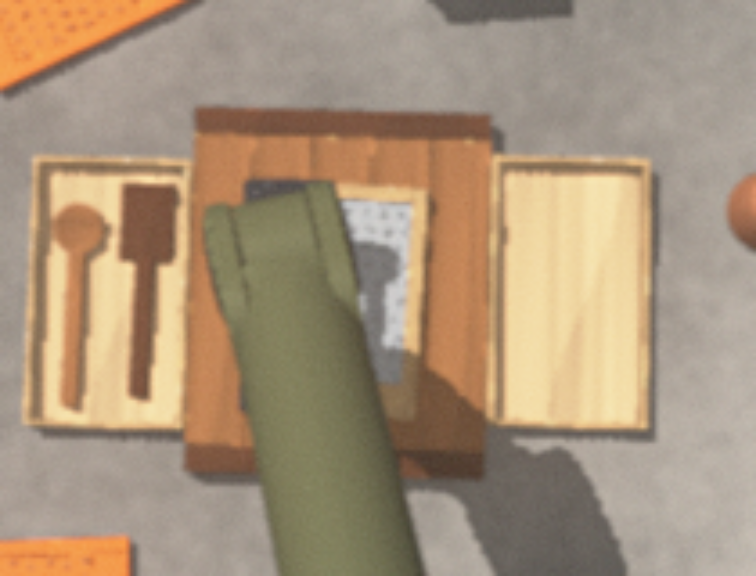

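The grater is squared up against the fingers, with its leading edge at pixel column ~425 in the crop. It still needs about +14 mm in x, so I push on with a slight +x component.

{"method": "move_arm", "body": {"increments": "1 -9 0 0 0 0 0;2 -9 0 0 0 0 0;2 -9 0 0 0 0 0;2 -9 0 0 0 0 0;2 -9 0 0 0 0 0;2 -9 0 0 0 0 0;2 -9 0 0 0 0 0;1 -5 0 0 0 0 0"}}

```text
time: 4.8
position: [0.5291, -0.0703, 0.0305]
tool_rot: [2.213, 2.229, -0.001]
ft_force: [-0.5, 2.2, -0.6]
grip_width: 1.001
grip_force: 0.8
```

```bash
python3 g.py; python3 - <<'E'
from h import *
p=ctrl.get_image('top')
cv2.imwrite('pics/crop3.png',cv2.resize(p['frame'][150:310,230:440,::-1],None,fx=3.6,fy=3.6))
E
```

```text
grater 0.9 [ 0.558 -0.163  0.041] x [0.439 0.643] y [-0.178 -0.113] z [0.034 0.047] ((536.5185546875, -142.1556396484375), (215.318115234375, 75.1319808959961), 1.776741623878479)
tray_empty 0.97 [ 0.536 -0.247  0.007] x [0.42  0.653] y [-0.309 -0.182] z [0.001 0.025] ((535.9794921875, -244.705322265625), (237.9195556640625, 146.13589477539062), 0.1173737570643425)
4.95 [ 0.52903922 -0.06934674  0.03060522] [-1.0824204   0.56576547  0.01586325]
```

View pics/crop3.png

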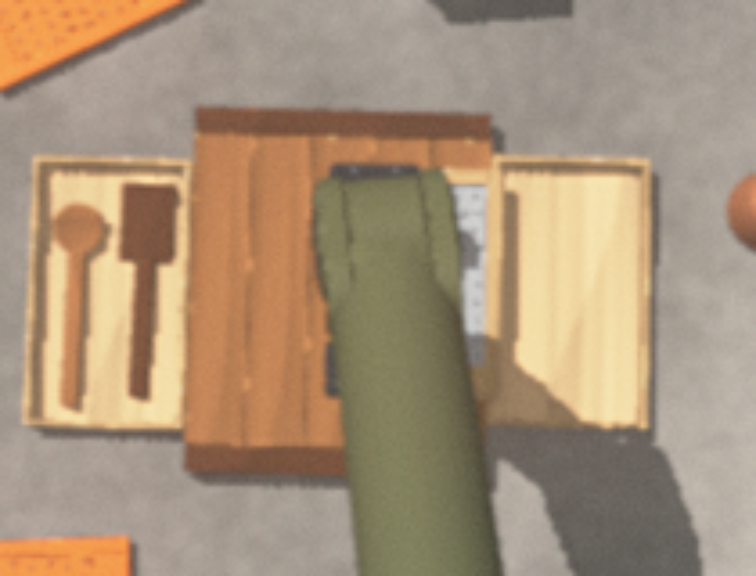

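The grater's leading edge is at the board edge (crop column ~500). It is squared, with x centre 0.539 against the tray's 0.536. I push it straight over.

{"method": "move_arm", "body": {"increments": "0 -8 0 0 0 0 0;0 -8 0 0 0 0 0;0 -8 0 0 0 0 0;0 -8 0 0 0 0 0;0 -8 0 0 0 0 0;0 -8 0 0 0 0 0;0 -8 0 0 0 0 0;0 -8 0 0 0 0 0"}}

```text
time: 5.67
position: [0.529, -0.1331, 0.0307]
tool_rot: [2.211, 2.231, 0.0]
ft_force: [0.4, 2.7, 1.6]
grip_width: 1.004
grip_force: 1.3
```

{"method": "move_arm", "body": {"increments": "0 -8 0 0 0 0 0;0 -8 0 0 0 0 0;0 -8 0 0 0 0 0;0 -8 0 0 0 0 0;0 -7 0 0 0 0 0;0 -6 0 0 0 0 0;0 0 0 0 0 0 0;0 0 0 0 0 0 0"}}

```text
time: 6.33
position: [0.5289, -0.1781, 0.0306]
tool_rot: [2.212, 2.23, -0.0]
ft_force: [0.3, 0.1, 0.2]
grip_width: 1.0
grip_force: 0.0
```

```bash
python3 - <<'E'
from g import *
cv2.imwrite('pics/crop4.png',cv2.resize(p['frame'][150:310,300:510,::-1],None,fx=3.6,fy=3.6))
E
```

```text
tray_empty 0.97 [ 0.552 -0.3    0.009] x [0.425 0.654] y [-0.31  -0.185] z [0.001 0.028] ((536.871826171875, -243.86093139648438), (233.8195343017578, 133.6113739013672), 1.4348911046981812)
6.4833 [ 0.52895529 -0.17687594  0.03065635] [ 0.75454991 -0.00582968 -0.73997015]
```

View pics/crop4.png

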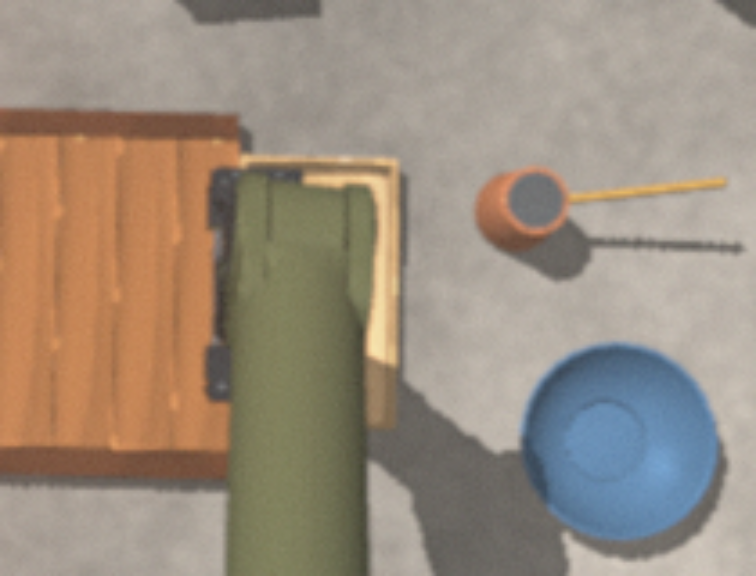

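The arm hides the tray (crop columns 235–375), and the force has fallen to zero, so the grater has probably dropped. I back off and lift to look.

{"method": "move_arm", "body": {"increments": "0 10 5 0 0 0 0;0 20 20 0 0 0 0;0 20 30 0 0 0 0;0 30 20 0 0 0 0;0 30 10 0 0 0 0;0 35 0 0 0 0 0;0 0 0 0 0 0 0;0 0 0 0 0 0 0"}}

```text
time: 7.15
position: [0.5288, -0.0285, 0.1165]
tool_rot: [2.203, 2.238, 0.001]
ft_force: [0.4, -0.1, -0.1]
grip_width: 1.0
grip_force: 0.0
```

```bash
python3 - <<'E'
from g import *
cv2.imwrite('pics/crop5.png',cv2.resize(p['frame'][150:310,300:510,::-1],None,fx=3.6,fy=3.6))
for r in ctrl.silhouettes('grater',p):
    q=W[r['region']&(p['depth']>0)]
    if q[:,1].mean()<-.15 and q[:,0].mean()>.4:
        A=np.c_[q[:,:2],np.ones(len(q))];print('plane',np.linalg.lstsq(A,q[:,2],rcond=None)[0])
E
```

```text
grater 0.81 [ 0.536 -0.232  0.019] x [0.44  0.637] y [-0.282 -0.183] z [0.012 0.024] ((541.236572265625, -231.75115966796875), (205.8745574951172, 101.01566314697266), 0.6394389867782593)
tray_empty 0.69 [ 0.533 -0.286  0.01 ] x [0.419 0.654] y [-0.309 -0.172] z [0.002 0.028] ((538.9724731445312, -239.85784912109375), (239.05625915527344, 139.96327209472656), 1.127182960510254)
7.3 [ 0.52858459 -0.03304079  0.11543165] [-0.40558984 -0.2269904  -0.17095727]
plane [-0.00500125  0.00714505  0.02277987]
```

View pics/crop5.png

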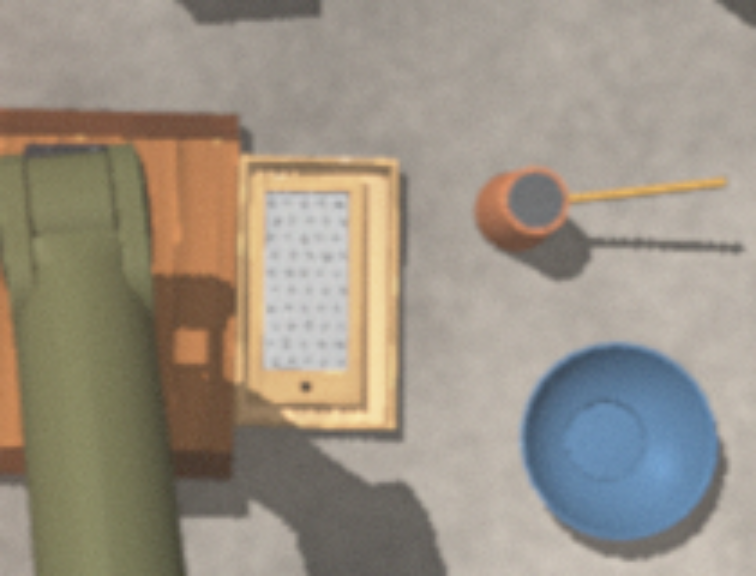

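The grater lies flat in the tray (crop columns 248–365, rows 170–405). Its top is at z ≈ 0.020, and it is about 11 mm off centre in y and 2 mm in x. The arm is clear, so I hand in.

```bash
python3 -c "
from bench import ctrl
print(ctrl.close_job())"
```

```text
the job is handed in; nothing more can be done
None
```

I pushed the grater across the board into the empty tray and handed the job in: the last picture shows it flat, rough side up, aligned with the tray, about 11 mm (y) and 2 mm (x) off centre; the hand-in reported no verdict.

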